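# Lock the cover of a lab peristaltic pump with its quarter-turn fastener

### The arm

A 7-joint arm with a two-finger parallel gripper is mounted at the origin on the work surface. World frame = base frame: x ahead of the robot, y to its left, z up, the work surface at z = 0. Lengths are in m, angles in rad, forces in N, time in s.
With the tool pointing down it reaches from about 0.35 to 0.9 m from the base axis. Payload 19.9 kg.
Tool frame: the origin (TCP) lies at the very end of the fingers, on their centre line; the grasp point (between the pads) lies ctrl.pinch_z behind it (ctrl.pinch_z is the distance from the TCP to the grasp point, in m); z points along the fingers, y is the line along which they close (so a half turn about z gives the same grasp; the last joint's range is limited). The gripper opens to 94 mm and grips with 3 to 60 N. Pads are 16 mm wide; open, the fingers measure 119 mm over their backs; the gripper's body (75 mm by 177 mm) begins 78 mm behind the grasp point.
Start: joints at [-1.167, 0.417, -0.01, 1.614, 0.005, 1.111, -0.053], TCP at [0.269, 0.564, 0.205] pointing down, gripper open.
Joint ranges: [-2.81, 2.81], [-0.39, 2.02], [-1.27, 1.25], [0.06, 2.57], [-1.19, 4.33], [0.19, 2], [-2.82, 2.82]. Speed limits (rad/s): [1.89, 1.89, 2.39, 2.39, 3.01, 3.01, 3.01].

### API

Orientations are given as a unit quaternion [x, y, z, w].
In Python, from plant import ctrl gives the robot as it stands. The module is installed in compiled form; this text tells all that it offers. Calls block until the motion is done:
- ctrl.goto(position, orientation): joint-space move of the TCP to a pose.
- ctrl.move_l(position, speed=0.15, orientation=None, stop_force=None): straight line of the TCP; orientation=None keeps the orientation; speed is the mean speed in m/s. With stop_force (N) it stops when the force on the tool has changed by that much, and returns True; else False.
- ctrl.move_j(angles): joint-space move.
- ctrl.gripper_to(opening, force=None): finger opening in m; force is the grip in N (None keeps the last); returns when the fingers have stopped.
- ctrl.wait(seconds).
- ctrl.inverse_kinematics(position, orientation): joint angles nearest the present ones, or None.
- ctrl.camera(name): name is "scene" or "side" or "wrist"; returns the picture (420x560x3 uint8, red, green, blue); there is no depth.
- ctrl.camera_info(name): a dict with "fx", "fy", "cx", "cy" (pixels), "world_from_camera" (4x4, takes a point from camera to world coordinates). Camera axes: x right, y up, looking along -z (the intrinsics and any distortion apply to the point x, -y, -z); pixel columns grow to the right and rows downward; lengths in m; the calibration is good to about 2 mm. A picture is of the moment at which its call begins: read the wrist's pose just before it. camera_info takes no time and is no camera call; for the wrist camera it gives the pose at the moment of the call.
A pose or a line that the arm cannot do raises ctrl.IKError and nothing moves.
- ctrl.finish_job(): hands the job in; it is judged then, once.
Trained networks look in the newest picture that a camera, given by its name, has taken for a name from the list of things; names that differ only in an ending like _2 or _b are one class to them, and where a whole thing is asked for, a point or a joint stands for the part that bears it (a point fixed in the world has none). Each returns a list of dicts, best first, with "score" (0 to 1); they miss things now and then, are a little off and sometimes report something else, mostly with a low value. They report only what shows in the picture. A call takes as long as a camera call.
- ctrl.search_frame(camera, query): "rect" ([centre column, centre row, width, height] in pixels, round what is visible of it).
- ctrl.regions_of(camera, query): "region" (420x560 bool, what is visible of it) and "rect" ([centre column, centre row, width, height] in pixels, round what is visible of it).
- ctrl.spot_point(camera, query): "point" ([column, row] in pixels: a listed point, or the origin of a listed thing).
Readings, each from a call of its own:
- ctrl.current_t(): time.
- ctrl.current_joint_positions(): joint angles.
- ctrl.current_joint_velocities(): joint speeds.
- ctrl.current_effort(): joint torques, N m.
- ctrl.current_tcp_pos(): TCP position.
- ctrl.current_tool_rot(): TCP orientation.
- ctrl.current_ft_force(): force on the tool from outside, world axes, zero at the start.
- ctrl.current_wrist_torque(): the same for the moment, N m.
- ctrl.current_opening(): finger opening in m.
- ctrl.current_grasp_force(): force on a finger pad.
Only numpy, scipy, OpenCV 4.12 (cv2) and the standard library are available. Lean on these libraries where they do the work, as an engineer would, in place of code of your own. Each camera call takes 0.05 s, during which the arm holds its last target. There are 200 camera calls.

### The job

The cover of the peristaltic pump stands ajar on its spring hinge. With your closed fingertips set in the slot of the round blue fastener, press the cover down shut and turn the fastener clockwise to its stop, a quarter turn from fully open, so that the cover stays locked down when you take your hand away. Do not grasp or lift anything: the cover must not be pulled further open, and the jar, the timer and the hose clamp stay where they are.

Things in the scene. Friction and masses are not known exactly. Their poses are not given: they have to be found in the camera images.
- pump: White and grey bench pump, 270 (x) x 260 (y) x 123 mm high, too heavy to move. Origin: centre of its underside, on the bench; -x is its control face, z up. A hinged cover closes its top from the front edge back to x = +56 mm; behind it is a fixed deck, 123 mm high. Cover shut, the fastener's slot floor is centred at x -75, y 0, z 127 mm of this frame.
- cover (a joint): Angle of the white cover plate (191 x 260 x 8 mm), rad: 0 = shut (hard stop), top face then at z 123 mm; positive = open. Hinge line along pump y at pump x +56, z 115 mm. A spring holds it ajar at about 0.1 and pushes up with 5 to 7 N at the fastener when shut; let go unlocked, it springs up again.
- cover_front (a point): Middle of the cover's free front edge, on its top face (191 mm from the hinge).
- cam (a joint): Turn of the fastener, rad: 0 open, 1.57 locked (stops at both), growing clockwise from above. Light friction, stays where left; locking takes under 0.1 N m with the cover pressed down. From about 0.65 its hidden tongue runs under a ramped keeper, from 1.35 it holds the cover down. Unless the cover is pressed to within 0.025 rad of shut by then, the keeper stops the tongue.
- head: Slotted round fastener head, blue, black slot, 78 mm across, level with the grey ring around it (part of the cover, 100 mm across, 16 high). Slot: 34 mm wide, 78 long, 12 deep, so fingertips lie loosely in it and turn it by pushing its side near one end, round the axis. Origin: on the axis, on the slot floor; y along the slot, z up, tilting with the cover; ajar 13 mm higher.
- jar: Closed green glass jar, 90 mm diameter, 130 mm tall with a white cap, standing on the bench beside the pump. Origin: centre of its underside. Leave it alone.
- timer: White digital timer with two green keys, 58 x 66 x 18 mm, lying on the pump's rear deck. Origin: centre of its underside. Leave it alone.
- clamp: Steel hose clamp, a ring 60 mm across and 13 mm high with a screw block on one side, lying on the bench beside the pump. Origin: centre of its underside. Leave it alone.
- slot_dot (a point): White dot on the slot floor near its -y end, 33 mm from the axis. Open (cam 0) it points along pump -y to a red dot on the cover, locked along pump -x to a green dot at the cover's front edge.

How it is judged:
By the outcome, as a careful person would: the job done as asked, in the order asked, and still so for the second after the job is handed in, with the robot touching nothing.
It also fails if it takes over 38 s, if anything falls off the work surface, if the arm or the gripper's body presses on something with over 40 N, if the wrist force passes 120 N, or if a joint passes its speed limit or range.

## Working session

There is one attempt and no reset: what is moved stays moved. The work goes in short steps, each a Python script; the robot and the scene stay as the last script left them, time stands still between calls to the robot, and variables do not carry over. Pictures are saved under pics/ and viewed, at most 10 in all, crops included, and the job is handed in when it is done.

```bash
mkdir -p pics; cat > h.py <<'E'
from plant import ctrl
import numpy as np, cv2
def save(cam,name):
    im=ctrl.camera(cam); cv2.imwrite(f'pics/{name}.png',im[:,:,::-1]); return im
def ray(cam,uv,info=None):
    i=info or ctrl.camera_info(cam); T=np.array(i['world_from_camera'])
    d=np.array([(uv[0]-i['cx'])/i['fx'],-(uv[1]-i['cy'])/i['fy'],-1.])
    return T[:3,3],T[:3,:3]@d
def atz(cam,uv,z,info=None):
    o,d=ray(cam,uv,info); return o+d*(z-o[2])/d[2]
def tri(a,b):
    A=[];r=[]
    for o,d in (a,b):
        d=d/np.linalg.norm(d);P=np.eye(3)-np.outer(d,d);A.append(P);r.append(P@o)
    p=np.linalg.lstsq(np.vstack(A),np.hstack(r),rcond=None)[0]
    gap=[np.linalg.norm(P@(p-o)) for P,(o,d) in zip(A,(a,b))]
    return p,gap
E
python3 - <<'E'
from h import *
print({k:v for k,v in ctrl.camera_info('scene').items()}, ctrl.camera_info('side'))
ims=[save(c,c) for c in('scene','side')]
cv2.imwrite('pics/both.png',cv2.resize(np.vstack(ims),None,fx=.7,fy=.7)[:,:,::-1])
for q in ['pump','head','slot_dot','cover_front','jar','timer','clamp']:
    R={}
    for c in('scene','side'):
        r=ctrl.spot_point(c,q)[:2]; print(q,c,[(np.round(x['point'],1),round(x['score'],2)) for x in r])
        if r: R[c]=ray(c,r[0]['point'])
    if len(R)==2: print('   ',tri(R['scene'],R['side']))
print(ctrl.current_t(),ctrl.current_tool_rot(),ctrl.pinch_z,ctrl.current_opening())
E
```

```text
{'fx': 481.831188060342, 'fy': 481.831188060342, 'cx': 283.21992704035915, 'cy': 202.60420439939335, 'world_from_camera': array([[ 6.35959531e-02, -6.35746058e-01,  7.69274011e-01,
         1.27606255e+00],
       [ 9.97877713e-01,  5.13120923e-02, -4.00891275e-02,
         8.12729327e-04],
       [-1.39865543e-02,  7.70190898e-01,  6.37660064e-01,
         6.83132272e-01],
       [ 0.00000000e+00,  0.00000000e+00,  0.00000000e+00,
         1.00000000e+00]])} {'fx': 410.72302911292, 'fy': 410.72302911292, 'cx': 277.64357593776225, 'cy': 208.1420232006871, 'world_from_camera': array([[ 0.94794428,  0.1891427 , -0.25617705,  0.3199967 ],
       [-0.31799444,  0.51990956, -0.79282633, -0.70213015],
       [-0.01676842,  0.83301806,  0.55299162,  0.62762064],
       [ 0.        ,  0.        ,  0.        ,  1.        ]])}
pump scene []
pump side []
head scene [(array([236.6, 165.2]), 0.81), (array([227.1, 239. ]), 0.23)]
head side [(array([262.7, 228. ]), 0.66)]
    (array([ 0.49591271, -0.05059983,  0.13513723]), [np.float64(0.0027686976322281068), np.float64(0.00276869763222794)])
slot_
[... 307 characters left out ...]
2)]
    (array([ 0.44676256, -0.0211601 ,  0.14263559]), [np.float64(0.0012186818147301307), np.float64(0.0012186818147300325)])
jar scene [(array([351. , 241.4]), 0.58)]
jar side []
timer scene [(array([224.3, 241.1]), 0.76)]
timer side [(array([344.7, 219.2]), 0.65)]
    (array([ 0.68014492, -0.06582406,  0.1161134 ]), [np.float64(0.005266257970129513), np.float64(0.005266257970129211)])
clamp scene [(array([137.7, 219.2]), 0.56)]
clamp side [(array([291.6, 362.4]), 0.77)]
    (array([ 0.47821441, -0.27356379, -0.00428753]), [np.float64(0.0006374876374627017), np.float64(0.0006374876374626501)])
0.8 [ 2.20567646e-01  9.75371679e-01 -3.79721778e-05  1.15279595e-05] 0.0188 0.0940212282149218
```

View pics/scene.png

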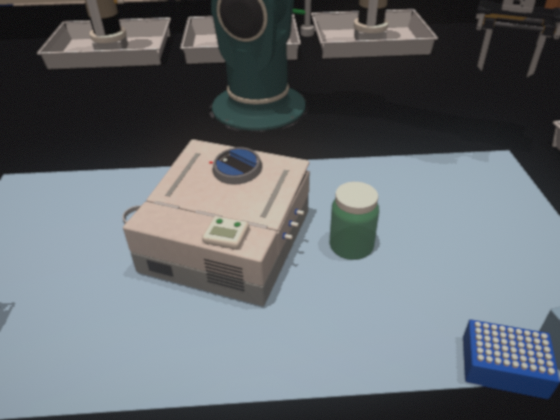

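View pics/side.png

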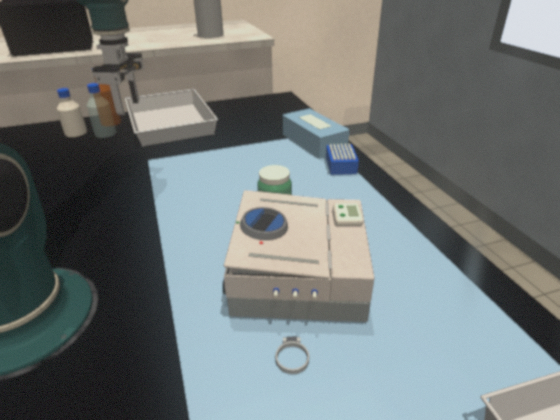

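The views show the pump with its cover's free edge towards the robot, and the fastener at (237,165) in scene and (263,222) in side. The networks agree with the picture. I'll close the fingers and look from above.

```bash
python3 - <<'E'
from h import *
from scipy.spatial.transform import Rotation as R
print(np.round(np.array(ctrl.camera_info('wrist')['world_from_camera']),3), ctrl.current_tcp_pos())
print(R.from_quat(ctrl.current_tool_rot()).as_matrix().round(2))
ctrl.gripper_to(0.0,10)
# tool x toward world -x-ish (same yaw relation as start for joint1)
q=R.from_matrix(np.array([[-1,0,0],[0,1,0],[0,0,-1.]])).as_quat()
try: ctrl.goto([0.46,-0.05,0.36],q)
except ctrl.IKError as e: print(e)
i=ctrl.camera_info('wrist'); im=save('wrist','w1')
print(np.round(i['world_from_camera'],3),i['fx'],ctrl.current_joint_positions(),ctrl.current_t(),ctrl.current_opening())
for q,z in [('head',.140),('slot_dot',.140),('cover_front',.142),('timer',.123)]:
    for r in ctrl.spot_point('wrist',q)[:2]: print(q,np.round(r['point'],1),round(r['score'],2),atz('wrist',r['point'],z,i).round(4))
E
```

```text
[[ 0.431 -0.869 -0.242  0.197]
 [ 0.902  0.415  0.115  0.599]
 [ 0.001 -0.268  0.963  0.385]
 [ 0.     0.     0.     1.   ]] [0.26890247 0.56418035 0.20543311]
[[-0.9   0.43  0.  ]
 [ 0.43  0.9  -0.  ]
 [-0.   -0.   -1.  ]]
[[-0.    -0.963 -0.268  0.381]
 [ 1.     0.    -0.001 -0.049]
 [ 0.001 -0.268  0.963  0.54 ]
 [ 0.     0.     0.     1.   ]] 316.63262486433064 [-0.57285842 -0.01494065  0.61127718  1.79143264  0.00902494  1.36273935
  1.6082254 ] 4.625 0.0004857902161140849
head [284.2 212.6] 0.9 [ 0.4941 -0.0493  0.14  ]
slot_dot [265.8 202.3] 0.55 [ 0.4801 -0.0733  0.14  ]
slot_dot [305.6 171.1] 0.48 [ 0.4395 -0.0222  0.14  ]
cover_front [307.  173.3] 0.59 [ 0.4419 -0.0205  0.142 ]
timer [267.6 201.3] 0.71 [ 0.483  -0.0718  0.123 ]
timer [274.  325.3] 0.45 [ 0.6768 -0.065   0.123 ]
```

View pics/w1.png

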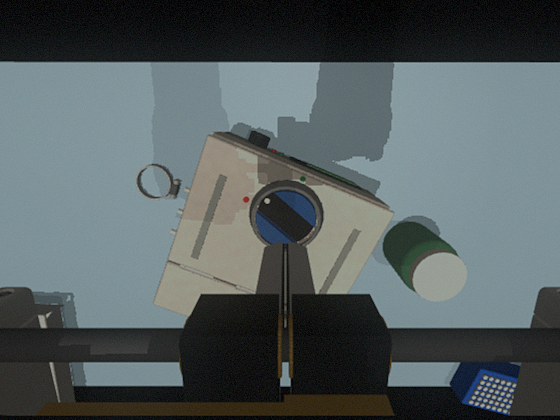

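The wrist view shows the head at (286,214), the white slot dot at (267,201), the red dot at (246,199) and the green dot at (303,179). The slot is already turned about 14° from open. I'll refine this with colour segmentation.

```bash
python3 - <<'E'
from h import *
im=cv2.imread('pics/w1.png')[:,:,::-1].astype(int); i=ctrl.camera_info('wrist')
r,g,b=im[...,0],im[...,1],im[...,2]
def comp(m,box):
    z=np.zeros_like(m);x0,x1,y0,y1=box;z[y0:y1,x0:x1]=m[y0:y1,x0:x1]
    n,l,s,c=cv2.connectedComponentsWithStats(z.astype(np.uint8))
    return l,s[1:],c[1:]
l,s,c=comp((r>g+50)&(r>b+50),(235,258,188,210));red=c[s[:,4].argmax()];print('red',s[:,4],red)
l,s,c=comp((g>r+20)&(g>b+15),(295,312,170,188));gr=c[s[:,4].argmax()];print('green',s[:,4],gr)
l,s,c=comp((r>140)&(g>140),(260,275,194,208));wd=c[s[:,4].argmax()];print('dot',s[:,4],wd)
z=np.zeros(b.shape,np.uint8);z[175:260,245:330]=((b>r+40)&(b>g+20))[175:260,245:330]
pts=np.argwhere(z)[:,::-1]; P=np.array([atz('wrist',p,.152,i)[:2] for p in pts])
(cx,cy),rad=cv2.minEnclosingCircle((P*1000).astype(np.float32)); print('head(top)',cx,cy,rad,len(P))
# slot axis: the black strip separates two blue lobes -> joining line of lobe centroids is across the slot
l,s,c=comp(z.astype(bool),(245,330,175,260)); k=s[:,4].argsort()[::-1][:2]; L=[atz('wrist',c[j],.152,i) for j in k]; print(s[k,4],L)
v=L[0]-L[1]; print('slot angle deg',np.degrees(np.arctan2(v[1],v[0]))+90)
h=np.array([cx,cy])/1000
f=lambda n,p,z:print(n,atz('wrist',p,z,i).round(4),np.degrees(np.arctan2(*(atz('wrist',p,z,i)[:2]-h)[::-1])),np.linalg.norm(atz('wrist',p,z,i)[:2]-h))
f('red',red,.136);f('green',gr,.139);f('dot',wd,.1405)
for a in [(210,132),(392,210)]: print(atz('wrist',a,.142,i))
E
```

```text
red [27] [245.59259259 199.25925926]
green [23] [302.17391304 179.        ]
dot [15] [266.6 200.4]
head(top) 499.0589599609375 -47.965049743652344 37.980567932128906 1038
[596 441] [array([ 0.48099819, -0.03087436,  0.152     ]), array([ 0.51551279, -0.06864428,  0.152     ])]
slot angle deg 222.4214416206029
red [ 0.477  -0.1003  0.136 ] -112.88245100318055 0.05682275310430061
green [ 0.4497 -0.0267  0.139 ] 156.73706841275515 0.05373469813075183
dot [ 0.4774 -0.0726  0.1405] -131.33693946378912 0.03275454369709167
[ 0.39127231 -0.14009107  0.142     ]
[0.49002372 0.09072887 0.142     ]
```

```bash
cat >> h.py <<'E'
from scipy.spatial.transform import Rotation as R
C=np.array([0.4953,-0.0475]); YAW=np.radians(-23.1)
def pose(cam,u,v,z,flip=0,lag=0):
    """finger pose: u along the slot to the dot end, v towards clockwise, for cam angle (deg)"""
    a=YAW-np.pi/2-np.radians(cam); e=np.array([np.cos(a),np.sin(a)]); w=np.array([e[1],-e[0]])
    p=C+u*e+v*w; b=a+lag+(np.pi if flip else 0); y=np.array([np.cos(b),np.sin(b),0]); zz=np.array([0,0,-1.])
    return np.r_[p,z],R.from_matrix(np.c_[np.cross(y,zz),y,zz]).as_quat()
E
python3 - <<'E'
from h import *
for f in (0,1):
    for c in (18,60,100):
        print(f,c,np.round(ctrl.inverse_kinematics(*pose(c,.02,.009,.125,f)) ,2) if ctrl.inverse_kinematics(*pose(c,.02,.009,.125,f)) is not None else None)
ctrl.goto(*pose(18.2,.02,0,.175,1))
print(ctrl.current_joint_positions(),ctrl.current_t(),ctrl.current_ft_force())
i=ctrl.camera_info('wrist'); save('wrist','w2'); save('side','s2')
a=cv2.imread('pics/w2.png');b=cv2.resize(cv2.imread('pics/s2.png')[150:290,190:370],(540,420))
cv2.imwrite('pics/v2.png',cv2.resize(np.hstack([a,b]),(800,305)))
E
```

```text
0 18 [-0.82  0.46  1.09  2.07 -0.52  0.92 -1.73]
0 60 [-0.86  0.45  1.09  2.08 -0.51  0.91 -2.5 ]
0 100 [-0.51  0.31  0.59  2.05 -0.23  0.85  2.78]
1 18 [-0.48  0.3   0.62  2.06 -0.24  0.84  1.13]
1 60 [-0.52  0.3   0.64  2.07 -0.24  0.84  0.37]
1 100 [-0.58  0.33  0.68  2.05 -0.27  0.85 -0.32]
[-0.49316726  0.23633662  0.64175042  1.99824343 -0.17226982  0.95889083
  1.08727239] 5.6 [ 0.30750608 -0.28101394 -0.69752814]
```

View pics/v2.png

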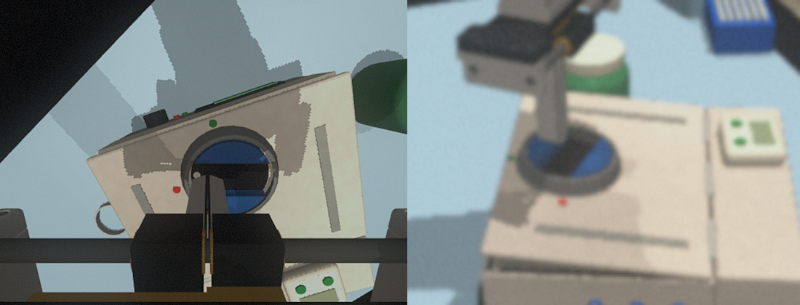

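The tip is over the dot end of the slot; the dot shows at about (270,241) in the full wrist frame and the slot is level in that image. I'll check the numbers, then descend with force guards.

```bash
python3 - <<'E'
from h import *
i=ctrl.camera_info('wrist')
im=cv2.imread('pics/w2.png').astype(int); 
sub=im[228:256,258:284].min(2); y,x=np.argwhere(sub>140).mean(0); d=(258+x,228+y); print(d,(sub>140).sum())
a=YAW-np.pi/2-np.radians(18.2); e=np.array([np.cos(a),np.sin(a)]); w=np.array([e[1],-e[0]])
def uv(px,z): q=atz('wrist',px,z,i)[:2]-C; return np.round([q@e,q@w],4)
print('dot',uv(d,.141))
b=(im[...,0]>im[...,2]+40)&(im[...,0]>im[...,1]+20); P=np.argwhere(b[170:320,240:390])[:,::-1]+[240,170]
Q=np.array([uv(p,.152) for p in P]); print('blue u,v range',Q.min(0),Q.max(0))
for lo,hi in((-.03,-.02),(-.02,-.01),(-.01,0),(0,.01),(.01,.02)):
    s=Q[(Q[:,0]>lo)&(Q[:,0]<hi),1]; print(lo,'edges v:',s[s<0].max() if (s<0).any() else None,s[s>0].min() if (s>0).any() else None)
E
```

```text
(np.float64(nan), np.float64(nan)) 0
dot [nan nan]
blue u,v range [-0.0368 -0.0391] [0.0282 0.0326]
-0.03 edges v: -0.0179 0.0132
-0.02 edges v: -0.0148 0.0132
-0.01 edges v: -0.014 0.0132
0 edges v: -0.0148 0.0132
0.01 edges v: None 0.0132<stdin>:4: RuntimeWarning: Mean of empty slice.
  ret = um.true_divide(
```

```bash
python3 - <<'E'
from h import *
f0=np.array(ctrl.current_ft_force())
def rep(t,s): print(t,s,np.round(ctrl.current_tcp_pos(),4),np.round(np.array(ctrl.current_ft_force())-f0,1),round(ctrl.current_t(),2))
p,q=pose(18.2,.02,-.002,.175,1); ctrl.move_l(p,.05,q)
p[2]=.134; s=ctrl.move_l(p,.05,q,stop_force=3); rep('contact',s)
p,q=pose(18.2,.02,0,.1225,1); s=ctrl.move_l(p,.03,q,stop_force=22); rep('press',s)
ctrl.wait(.2); rep('hold',0)
E
```

```text
contact True [ 0.4828 -0.0638  0.1338] [-0.  -0.5  2. ] 6.73
press True [ 0.4828 -0.0639  0.1268] [-4.8 -1.6 23.1] 7.07
hold 0 [ 0.4828 -0.0638  0.1268] [-4.3 -2.8 21.8] 7.27
```

Contact and the shut height (0.1268 against the nominal 0.127) match. Next I'll turn it with guarded steps while keeping the pressure on.

```bash
python3 - <<'E'
from h import *
z=ctrl.current_tcp_pos()[2]
def fz(): return np.array(ctrl.current_ft_force())
def step(c,v):
    global z
    p,q=pose(c,.02,v,z,1); s=ctrl.move_l(p,.04,q,stop_force=30)
    f=fz(); a=YAW-np.pi/2-np.radians(c); w=np.array([np.sin(a),-np.cos(a)])
    P=np.array(ctrl.current_tcp_pos()); d=P[:2]-C
    print(c,s,'z',round(P[2],4),'F',f.round(1),'lat',round(-f[:2]@w,1),'fingAng',round(np.degrees(YAW-np.pi/2-np.arctan2(d[1],d[0]))%360,1),round(ctrl.current_t(),2))
    if f[2]<17: z-=.0003
    elif f[2]>32: z+=.0002
    return s,-f[:2]@w
step(18.2,.004); step(18.2,.008)
for c in range(26,104,6):
    s,l=step(c,.0085)
    if s or l>30: break
i=ctrl.camera_info('wrist'); save('wrist','w3')
E
```

```text
18.2 False z 0.1271 F [-1.8 -0.7 10.2] lat -0.9 fingAng 28.9 7.53
18.2 False z 0.127 F [-0.4  0.1 12.3] lat -0.4 fingAng 38.8 7.78
26 False z 0.127 F [ 0.5 -0.5 15.6] lat 0.7 fingAng 48.0 8.07
32 False z 0.1268 F [-0.2 -0.1 20.1] lat -0.0 fingAng 54.4 8.32
38 False z 0.1268 F [-1.3  0.4 22. ] lat -1.0 fingAng 61.1 8.58
44 False z 0.1268 F [-0.4  2.3 21.5] lat -2.3 fingAng 67.6 8.84
50 False z 0.1268 F [-1.2  0.6 21.7] lat -0.9 fingAng 74.0 9.1
56 False z 0.1268 F [-0.1  0.7 21.6] lat -0.7 fingAng 80.5 9.36
62 False z 0.1268 F [-0.8  1.9 21.8] lat -2.0 fingAng 86.9 9.62
68 False z 0.1268 F [-1.2  2.4 22. ] lat -2.4 fingAng 93.3 9.88
74 False z 0.1268 F [-0.5  2.5 22.1] lat -2.4 fingAng 99.7 10.13
80 False z 0.1268 F [-1.6  2.5 22.3] lat -2.1 fingAng 106.0 10.39
86 False z 0.1268 F [-2.8 -1.2 23.8] lat 2.1 fingAng 110.6 10.65
92 False z 0.1267 F [-7.3 -3.9 27. ] lat 6.6 fingAng 114.9 10.91
98 False z 0.1265 F [-21.5 -10.2  40.3] lat 19.9 fingAng 115.1 11.17
```

View pics/w3.png

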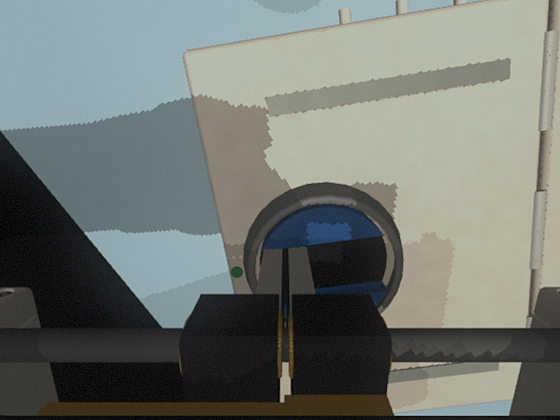

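The finger stalled at the angle expected for cam ≈ 90° and the lateral force was rising; the slot now points at the green dot near (237,271). I'll ease the side push, lift straight up, and check.

```bash
python3 - <<'E'
from h import *
z=.1268
p,q=pose(91,.02,.0085,z,1); ctrl.move_l(p,.04,q); print(np.round(ctrl.current_ft_force(),1))
p[2]=.131; ctrl.move_l(p,.03,q); print(np.round(ctrl.current_tcp_pos(),4),np.round(ctrl.current_ft_force(),1))
p[2]=.20; ctrl.move_l(p,.1,q)
p2,q2=pose(60,-.06,0,.36,1); ctrl.goto(p2,q2); ctrl.wait(.3)
i=ctrl.camera_info('wrist'); save('wrist','w4'); print(ctrl.current_t())
for n,z in(('head',.127),('slot_dot',.127),('cover_front',.123)):
    for r in ctrl.spot_point('wrist',n)[:2]: print(n,np.round(r['point']),round(r['score'],2),atz('wrist',r['point'],z,i).round(4))
ctrl.camera('scene');ctrl.camera('side')
for n in('cover_front','head'):
    a,b=[ctrl.spot_point(c,n) for c in('scene','side')]
    if a and b: print(n,tri(ray('scene',a[0]['point']),ray('side',b[0]['point'])))
E
```

```text
[-1.  -3.2 11.6]
[ 0.4804 -0.0318  0.1309] [-1.  -2.7  2.8]
13.7167
head [242. 181.] 0.77 [ 0.496  -0.0411  0.127 ]
head [231. 286.] 0.23 [ 0.4932 -0.196   0.127 ]
slot_dot [220. 174.] 0.93 [ 0.4673 -0.0362  0.127 ]
cover_front [203. 159.] 0.93 [ 0.4432 -0.0193  0.123 ]
cover_front [234. 289.] 0.49 [ 0.497  -0.2028  0.123 ]
cover_front (array([ 0.44016563, -0.02031672,  0.12125908]), [np.float64(0.0009640137812824809), np.float64(0.0009640137812822926)])
head (array([ 0.49037976, -0.04846048,  0.12265563]), [np.float64(0.004201828405385297), np.float64(0.0042018284053858814)])
```

View pics/w4.png

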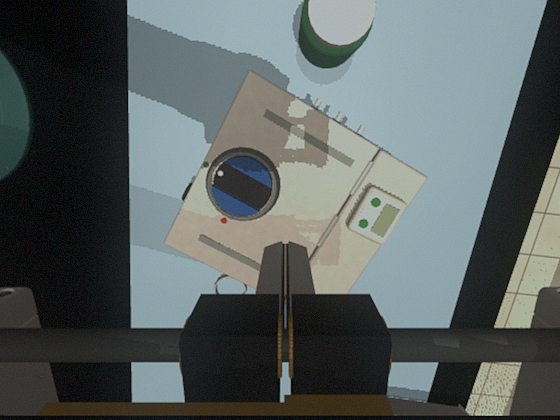

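The picture shows the cover flat (front edge triangulated at z 0.121 after release). The slot dot at (220,174) lines up with the green dot at (206,164), and the timer, jar and clamp are undisturbed. One precise angle check before handing in.

```bash
python3 - <<'E'
from h import *
i=ctrl.camera_info('wrist'); im=cv2.imread('pics/w4.png').astype(int)
def cen(m,x0,x1,y0,y1): return np.argwhere(m[y0:y1,x0:x1])[:,::-1].mean(0)+[x0,y0]
b,g,r=im[...,0],im[...,1],im[...,2]
D=atz('wrist',cen(im.min(2)>130,215,226,168,180),.127,i)
G=atz('wrist',cen((g>r+20)&(g>b+15),199,213,157,171),.123,i)
Q=cen((r>g+50)&(r>b+50),216,232,213,228); Rd=atz('wrist',Q,.123,i)
m=(b>r+40)&(b>g+20); P=np.argwhere(m[145:225,203:285])[:,::-1]+[203,145]
W=np.array([atz('wrist',p,.139,i)[:2] for p in P]); (cx,cy),rad=cv2.minEnclosingCircle((W*1000).astype(np.float32)); H=np.array([cx,cy])/1000
for n,p in(('dot',D),('green',G),('red',Rd)): d=p[:2]-H; print(n,p.round(4),np.degrees(np.arctan2(d[1],d[0])).round(1),np.linalg.norm(d).round(4))
print(H,rad)
A,B=[W[(W-H)@np.array([-.39,-.92])*s>.012].mean(0) for s in(1,-1)]
d=A-B;print('slot axis',np.degrees(np.arctan2(d[1],d[0]))-90)
E
```

```text
dot [ 0.4663 -0.0339  0.127 ] 158.0 0.0342
green [ 0.4474 -0.0263  0.123 ] 158.0 0.0546
red [ 0.4754 -0.0999  0.123 ] -113.0 0.0578
[ 0.49799054 -0.04668036] 38.65501022338867
slot axis -207.40738797113
```

The dot lines up exactly with the green mark (158.0° for both), so the fastener is at its stop.

```bash
python3 -c "
from plant import ctrl
print(ctrl.finish_job())"
```

```text
the job is handed in; nothing more can be done
None
```

The cover is pressed shut and the fastener is turned clockwise to its stop, with the slot dot in line with the green mark. The cover stayed down after I withdrew the arm, and I handed the job in at about 14 s on the robot's clock.

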